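# Fetch the hemmed-in vial to the balance and restore the tray

## Task

On this perfumer's bench the little red-capped vial is shut in at the back of the tray by the three tall bottles. First stand all three bottles upright on the cork mat, next set the vial upright in the middle of the balance's pan, and only then put each tall bottle back in the tray on the very spot where it stood at the start. It is all glass: set things down, do not drop or topple any, and leave the two black-capped vials and the grey pot where they are.

Things in the scene. Friction and masses are not known exactly. Their poses are not given: they have to be found in the camera images.
- tray: Fixed open tray, khaki-grey, 150 (x) by 300 (y) mm outside, 45 mm high, walls and floor 4 mm thick, so things in it stand 4 mm above the bench. Origin at the centre of its underside; x points to its far long wall (away from the robot), y along its length. Turned by up to 0.2 rad.
- red_vial: Loose small clear vial with a RED cap: 28 mm across, glass to 40 mm, cap 24 mm across from 40 to 56 mm above its base; about 0.045 kg. Origin: centre of its underside, z up. Starts near the tray's far wall (centre 31 mm from its inner face), a tall bottle on either side of it along the tray and one in front, with gaps of only 9 mm between it and them.
- amber_bottle: Loose tall round bottle, brown amber glass with a BLACK cap. Body 44 mm across, straight to 76 mm, shoulder tapering to 90 mm, round cap 24 mm across from 90 to 122 mm above the base; about 0.16 kg. Origin: centre of its underside, z up; yaw does not matter. Starts in the tray, 45 mm centre to centre from the red-capped vial.
- green_bottle: Loose tall round bottle, green glass with a WHITE cap. Body 44 mm across, straight to 76 mm, shoulder tapering to 90 mm, round cap 24 mm across from 90 to 122 mm above the base; about 0.16 kg. Origin: centre of its underside, z up; yaw does not matter. Starts in the tray, 45 mm centre to centre from the red-capped vial.
- cobalt_bottle: Loose tall round bottle, deep blue glass with a BRASS-gold cap. Body 44 mm across, straight to 76 mm, shoulder tapering to 90 mm, round cap 24 mm across from 90 to 122 mm above the base; about 0.16 kg. Origin: centre of its underside, z up; yaw does not matter. Starts in the tray, 45 mm centre to centre from the red-capped vial.
- cork_mat: Fixed flat cork mat, brown, 240 (x) by 150 (y) mm and 4 mm thick, on one side of the tray: the side area. Origin at the centre of its underside. There is room for the three bottles in a row along its x, 75 mm apart.
- pan (a point): Centre of the top face of the round steel pan (110 mm across) of the white balance, on the other side of the tray from the mat. The pan's top, 68 mm above the bench, is the balance's highest part. The balance is fixed and rigid, 180 mm wide; from the pan's centre it reaches 150 mm towards -x (display end) and 90 mm towards +x. z up.
- spare_vial_1: Loose bystander: small clear vial with a black cap and yellow filling, 32 mm across, 50 mm tall, standing near the left (+y) end of the tray. Origin at the centre of its underside. Not to be moved.
- spare_vial_2: Loose bystander: small clear vial with a black cap and dark brown filling, 32 mm across, 50 mm tall, standing near the right (-y) end of the tray. Origin at the centre of its underside. Not to be moved.
- pot: Loose bystander: grey round pot, 90 mm across the rim, 85 mm tall, with two clear pipettes standing in it up to 150 mm high, beyond the tray. Origin at the centre of its underside. Not to be moved.

How it is judged (in metres and radians):
On the way, in this order (a step that is already met when the one before it is completed fails the run):
1. all three tall bottles stand upright on the cork mat, let go, with the vial still in its place in the tray (x of amber_bottle in the frame of cork_mat between -0.105 and 0.105 m and y of amber_bottle in the frame of cork_mat between -0.06 and 0.06 m and z of amber_bottle in the frame of cork_mat between -0.008 and 0.008 m and linear speed of each of amber_bottle, green_bottle, cobalt_bottle below 0.02 m/s and angular speed of each of amber_bottle, green_bottle, cobalt_bottle below 0.3 rad/s and angle between each of amber_bottle, green_bottle, cobalt_bottle's own z axis and vertical below 0.1 rad and contact force between the fingers and amber_bottle below 0.05 N and x of green_bottle in the frame of cork_mat between -0.105 and 0.105 m and y of green_bottle in the frame of cork_mat between -0.06 and 0.06 m and z of green_bottle in the frame of cork_mat between -0.008 and 0.008 m and contact force between the fingers and green_bottle below 0.05 N and x of cobalt_bottle in the frame of cork_mat between -0.105 and 0.105 m and y of cobalt_bottle in the frame of cork_mat between -0.06 and 0.06 m and z of cobalt_bottle in the frame of cork_mat between -0.008 and 0.008 m and contact force between the fingers and cobalt_bottle below 0.05 N and distance of red_vial from where it was at the start of the episode below 0.03 m), for 0.2 s.
2. the vial stands upright in the middle of the balance's pan, let go, while the three bottles still stand on the mat (horizontal distance between red_vial and pan below 0.015 m and z of red_vial in the frame of pan between -0.006 and 0.006 m and linear speed of each of red_vial, amber_bottle, green_bottle, cobalt_bottle below 0.02 m/s and angular speed of each of red_vial, amber_bottle, green_bottle, cobalt_bottle below 0.3 rad/s and angle between each of red_vial, amber_bottle, green_bottle, cobalt_bottle's own z axis and vertical below 0.1 rad and contact force between the fingers and red_vial below 0.05 N and x of amber_bottle in the frame of cork_mat between -0.105 and 0.105 m and y of amber_bottle in the frame of cork_mat between -0.06 and 0.06 m and z of amber_bottle in the frame of cork_mat between -0.008 and 0.008 m and contact force between the fingers and amber_bottle below 0.05 N and x of green_bottle in the frame of cork_mat between -0.105 and 0.105 m and y of green_bottle in the frame of cork_mat between -0.06 and 0.06 m and z of green_bottle in the frame of cork_mat between -0.008 and 0.008 m and contact force between the fingers and green_bottle below 0.05 N and x of cobalt_bottle in the frame of cork_mat between -0.105 and 0.105 m and y of cobalt_bottle in the frame of cork_mat between -0.06 and 0.06 m and z of cobalt_bottle in the frame of cork_mat between -0.008 and 0.008 m and contact force between the fingers and cobalt_bottle below 0.05 N), for 0.2 s.
At the end, for the whole second after the job is handed in: The red-capped vial stands upright on the balance's pan within 15 mm of its centre, and each of the three tall bottles stands upright in the tray within 15 mm of where it stood at the start; all four are released and at rest (horizontal distance between red_vial and pan below 0.015 m and z of red_vial in the frame of pan between -0.006 and 0.006 m and linear speed of each of red_vial, amber_bottle, green_bottle, cobalt_bottle below 0.02 m/s and angular speed of each of red_vial, amber_bottle, green_bottle, cobalt_bottle below 0.3 rad/s and angle between each of red_vial, amber_bottle, green_bottle, cobalt_bottle's own z axis and vertical below 0.1 rad and contact force between the fingers and red_vial below 0.05 N and distance of each of amber_bottle, green_bottle, cobalt_bottle from where it was at the start of the episode below 0.015 m and contact force between the fingers and amber_bottle below 0.05 N and contact force between the fingers and green_bottle below 0.05 N and contact force between the fingers and cobalt_bottle below 0.05 N); the robot touches nothing.
It fails at once if a tall bottle or the vial is toppled (leans more than 0.5 rad) (angle between any of amber_bottle, green_bottle, cobalt_bottle, red_vial's own z axis and vertical above 0.5 rad).
It fails at once if a tall bottle or the vial is dropped or knocked: it moves faster than 0.6 m/s without being held, as after a fall of some 20 mm ((linear speed of amber_bottle above 0.6 m/s and contact force between the fingers and amber_bottle below 0.01 N) or (linear speed of green_bottle above 0.6 m/s and contact force between the fingers and green_bottle below 0.01 N) or (linear speed of cobalt_bottle above 0.6 m/s and contact force between the fingers and cobalt_bottle below 0.01 N) or (linear speed of red_vial above 0.6 m/s and contact force between the fingers and red_vial below 0.01 N)).
It fails at once if a black-capped vial or the pot is shifted by more than 25 mm or toppled (distance of any of spare_vial_1, spare_vial_2, pot from where it was at the start of the episode above 0.025 m or angle between any of spare_vial_1, spare_vial_2, pot's own z axis and vertical above 0.5 rad).
It also fails if it takes over 136 s, if anything falls off the work surface, if the arm or the gripper's body presses on something with over 40 N, if the wrist force passes 120 N, or if a joint passes its speed limit or range.

## Robot

A 6-joint arm with a two-finger parallel gripper is mounted at the origin on the work surface. World frame = base frame: x ahead of the robot, y to its left, z up, the work surface at z = 0. Lengths are in mm, angles in rad, forces in N, time in s.
With the tool pointing down it reaches from about 275 to 750 mm from the base axis. Payload 10.2 kg.
Tool frame: the origin (TCP) lies between the finger pads; the fingertips stand 14 mm ahead of it and the grasp point (between the pads) lies 5 mm behind it (tip_reach is the distance from the TCP to the fingertips, in mm); z points along the fingers, y is the line along which they close (so a half turn about z gives the same grasp; the last joint's range is limited). The gripper opens to 85 mm and grips with 20 to 120 N. Pads are 22 mm wide; open, the fingers measure 114 mm over their backs; the gripper's body (76 mm by 85 mm) begins 54 mm behind the grasp point. The pads swing forward as they close: fully open they stand 13 mm farther back than shut.
Start: joints at [-1.447, 0.313, 1.498, -0, 1.331, -0.223], TCP at [178.43, -493.755, 245.294] pointing down, gripper open.
Joint ranges: [-2.94, 2.94], [-0.97, 2.17], [0.19, 2.56], [-1.23, 4.37], [0.02, 3.11], [-2.88, 2.88]. Speed limits (rad/s): [2.39, 2.39, 3.01, 3.14, 3.14, 3.14].

## Interface

Orientations are given as a unit quaternion [w, x, y, z].
In Python, from rig import * gives the robot as it stands.
- The arm moves only by the tool arm_command, never from a script. Its argument "steps" is a list that holds one entry, the list of rows, each a list of 7 numbers: the opening, from 0 (shut) to 1 (fully open), then the shift along the tool's x, y, z each as a share of 0.05 m, from -1 to 1, then the turn, a rotation vector about the tool's x, y, z each as a share of 0.15 rad, from -1 to 1. A call has 1 to 8 rows; each row shifts and turns the commanded pose from where the row before left it, along the tool's axes as they then stand; what a row does not reach is not made up. A row lasts 1/8 s, in which the tool goes at most 62.5 mm and 10.7 degrees, less where a joint would pass 70% of its speed; a pose out of reach is approached as far as the arm can. A call with a number of a shift or a turn outside -1 to 1 is refused whole. A call with a gripper value outside its range is refused whole. The fingers move at their own pace and stop on an object; "squeeze" is the grip in N (left out, the last holds). Time passes only in rows, so rows that do not move let the fingers close. It gives the time, the measured TCP pose, the force, the opening and the grip force at its end, in the units of the state.
- sense(): the state, without advancing time (a new reading comes with each control period).
- capture(name): name is "scene" or "side" or "wrist"; returns the picture (420x560x3 uint8, red, green, blue); there is no depth.
- get_calibration(name): a dict with "intrinsics" (3x3 intrinsics, pixels), "rvec" (rotation vector, rad) and "tvec" (3), from world to camera coordinates, as OpenCV has them; the wrist camera has in their place "T_tool_cam" (4x4, takes a point from camera to tool coordinates, whose origin is the TCP and whose axes are the flange's). Camera axes: x right, y down, z forward; pixel columns grow to the right and rows downward; lengths in mm; the calibration is good to about 2 mm. A picture is of the moment at which its call begins: read the wrist's pose just before it. get_calibration takes no time and is no camera call.
- finish_job(): hands the job in; it is judged then, once.
The state is a dict: "time_s": time; "joints": joint angles; "dq": joint speeds; "tau": joint torques, N m; "eef_pos": TCP position; "ee_rot": TCP orientation; "force": force on the tool from outside, world axes, zero at the start; "wrist_torque": the same for the moment, N m; "grip_width": opening from 0.0 (shut) to 1.0 (fully open); "grip_force": force on a finger pad.
Only numpy, scipy, OpenCV 4.12 (cv2) and the standard library are available. Lean on these libraries where they do the work, as an engineer would, in place of code of your own. Each camera call takes 0.05 s, during which the arm holds its last target. There are 200 camera calls.

## Working session

There is one attempt and no reset: what is moved stays moved. The work goes in short steps, Python scripts to look and compute and a tool call to move; the robot and the scene stay as the last step left them, time stands still between calls to the robot, and variables do not carry over. Pictures are saved under pics/ and viewed, at most 14 in all, crops included, and the job is handed in when it is done.

Besides the shell and the picture viewer there is one more tool, called as name(argument=value, ...), one argument or row to a line, values as JSON. arm_command: Moves the arm, as the interface text tells. Its arguments: {"type":"object","properties":{"steps":{"type":"array"},"squeeze":{"type":"number"}},"required":["steps"]}

```bash
mkdir -p pics; ls
cat > h.py <<'E'
from rig import *
import numpy as np, cv2
def save(n,im): cv2.imwrite(f'pics/{n}.png',cv2.cvtColor(im,cv2.COLOR_RGB2BGR))
E
python3 - <<'E'
from h import *
for n in('scene','side','wrist'):
    im=capture(n); save(n+'0',im); np.save(n+'0.npy',im); print(n,get_calibration(n))
print(sense())
E
```

```text
pics
scene {'intrinsics': array([[455.78541645,   0.        , 288.04101201],
       [  0.        , 455.78541645, 206.12048014],
       [  0.        ,   0.        ,   1.        ]]), 'rvec': array([ 2.21423804,  1.29810673, -0.44756283]), 'tvec': array([-291.17382797, -383.57593353, 1336.18788404])}
side {'intrinsics': array([[416.03179889,   0.        , 281.7862135 ],
       [  0.        , 416.03179889, 210.84635274],
       [  0.        ,   0.        ,   1.        ]]), 'rvec': array([ 2.15288032, -0.34679723,  0.16147158]), 'tvec': array([-590.33450677,  180.172311  ,  772.30818187])}
wrist {'intrinsics': array([[334.14746615,   0.        , 276.06625168],
       [  0.        , 334.14746615, 213.59629589],
       [  0.        ,   0.        ,   1.        ]]), 'T_tool_cam': array([[ 1.05834456e-03, -9.57959001e-01, -2.86903176e-01,
         7.34196032e+01],
       [ 9.99999387e-01,  9.20249566e-04,  6.16174953e-04,
         5.31975715e-01],
       [-3.26247819e-04, -2.86903652e-01,  9.57959387e-01,
        -1.29087307e+02],
       [ 0.00000000e+00,  0.00000000e+00,  0.00000000e+00,
         1.00000000e+00]])}
{'time_s': 0.15, 'joints': array([-1.44740558e+00,  3.13313222e-01,  1.49821194e+00,  1.25419404e-05,
        1.33098760e+00, -2.23390199e-01]), 'dq': array([ 0.00019343, -0.00097988, -0.0020983 , -0.00030431, -0.00073993,
        0.00022567]), 'tau': array([ 1.97989481e-03, -4.12369037e+01, -2.59798068e+01, -1.60069358e-04,
        3.21637133e-03, -1.43229258e-06]), 'eef_pos': array([ 178.40898461, -493.58673379,  244.8898113 ]), 'ee_rot': array([-4.59176485e-04,  9.85005649e-01,  1.72521478e-01,  2.90763027e-05]), 'force': array([-0.38649875, -0.63869133, -0.36017225]), 'wrist_torque': array([-0.00947077,  0.00374103,  0.01601089]), 'grip_force': 0.0, 'grip_width': 0.9936476697586575}
```

View pics/scene0.png

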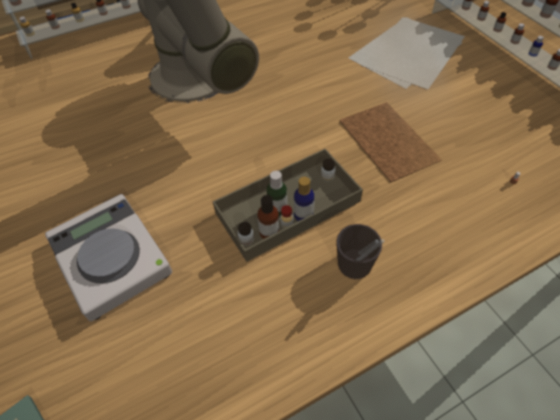

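View pics/side0.png

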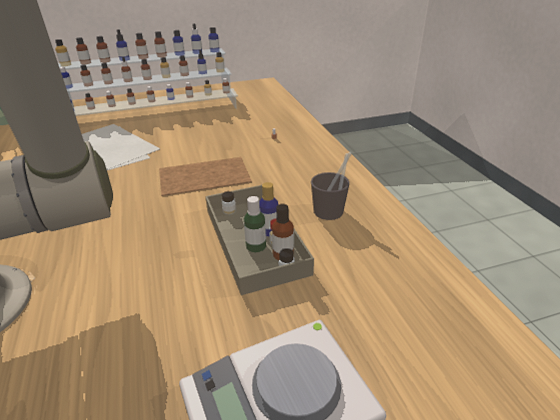

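The scene view shows the tray centred near (288,203), with white cap (276,175), black cap of amber (267,200), brass cap (305,183), red cap (287,212), pan (107,253) and mat (390,140). The side view shows the caps at (253,202), (283,210) and (267,190), with the red vial hidden.

```bash
cat >> h.py <<'E'
from scipy.spatial.transform import Rotation as R
def cam(n,st=None):
    c=get_calibration(n)
    if n!='wrist': return c['intrinsics'],cv2.Rodrigues(np.array(c['rvec']))[0],np.array(c['tvec'])
    T=np.eye(4);q=st['ee_rot'];T[:3,:3]=R.from_quat([q[1],q[2],q[3],q[0]]).as_matrix();T[:3,3]=st['eef_pos']
    M=np.linalg.inv(T@c['T_tool_cam']);return c['intrinsics'],M[:3,:3],M[:3,3]
def ray(C,uv):
    K,r,t=C;d=r.T@np.linalg.solve(K,[uv[0],uv[1],1.]);return -r.T@t,d/np.linalg.norm(d)
def onz(C,uv,z):
    o,d=ray(C,uv);return o+d*(z-o[2])/d[2]
def tri(obs):
    A=np.zeros((3,3));b=np.zeros(3);rs=[ray(*x) for x in obs]
    for o,d in rs: P=np.eye(3)-np.outer(d,d);A+=P;b+=P@o
    p=np.linalg.solve(A,b);return p,max(np.linalg.norm(np.cross(p-o,d)) for o,d in rs)
def proj(C,p):
    K,r,t=C;q=K@(r@np.asarray(p,float)+t);return q[:2]/q[2]
def blobs(m,amin=20):
    n,l,s,c=cv2.connectedComponentsWithStats(m.astype(np.uint8));return [(int(s[i,4]),c[i].round(1),s[i,:4]) for i in range(1,n) if s[i,4]>=amin]
E
python3 - <<'E'
from h import *
S=cam('scene');D=cam('side')
for n,a,b in(('green',(275,174),(253,200)),('amber',(267,198),(283,208)),('cob',(305,181),(267,187))):print(n,tri([(S,a),(D,b)]))
print('red',onz(S,(287,210),56),'pan',onz(S,(108,252),68))
print('mat',[onz(S,u,4)[:2].round() for u in((341,125),(388,105),(438,157),(397,178))])
print('tray',[onz(S,u,45)[:2].round() for u in((215,205),(328,153),(361,190),(247,252))])
print('pot',onz(S,(358,240),85))
print('sp',onz(S,(245,229),50),onz(S,(328,165),50))
print(tri([(S,(107,253)),(D,(296,384))]))
E
```

```text
green (array([558.57126273,  -4.68066848, 123.92785915]), np.float64(1.9533311652584202))
amber (array([606.53343079, -48.58285656, 123.15937019]), np.float64(3.279086639671469))
cob (array([601.40728637,  42.16838981, 118.58241076]), np.float64(1.694112602640677))
red [605.63122499  -3.3247083   56.        ] pan [ 527.98632441 -365.35032722   68.        ]
mat [array([401., 270.]), array([399., 423.]), array([615., 416.]), array([619., 287.])]
tray [array([ 509., -130.]), array([500., 166.]), array([632., 170.]), array([ 651., -121.])]
pot [756.19452545  72.68548589  85.        ]
sp [ 601.31764268 -101.22302634   50.        ] [536.14873221 142.98691028  50.        ]
(array([ 520.41747664, -371.17367824,   53.80554046]), np.float64(2.222010615449628))
```

arm_command(
  steps=[
    [[1,0,0,-0.35,0,0,0.77],[1,0,0,-0.35,0,0,0.77],[1,0,0,-0.35,0,0,0.77],[1,0.8,-0.3,0,0,0,0],[1,0.8,-0.3,0,0,0,0],[1,0.8,-0.3,0,0,0,0],[1,0.8,-0.3,0,0,0,0],[1,0.8,-0.3,0,0,0,0]],
  ],
)

```text
time_s: 1.15
eef_pos: [379.6, -418.0, 297.6]
ee_rot: [-0.0, 1.0, 0.0, -0.0]
force: [-0.2, -0.7, 0.9]
grip_width: 0.997
grip_force: 0.0
```

arm_command(
  steps=[
    [[1,0.8,-0.3,0,0,0,0],[1,0.8,-0.3,0,0,0,0],[1,0.8,-0.3,0,0,0,0],[1,0.8,-0.3,0,0,0,0],[1,0,0,0,0,0,0],[1,0,0,0,0,0,0]],
  ],
)

```text
time_s: 1.9
eef_pos: [538.0, -358.8, 297.5]
ee_rot: [-0.0, 1.0, 0.0, -0.0]
force: [-0.2, 0.2, 0.3]
grip_width: 0.998
grip_force: 0.0
```

```bash
cat >> h.py <<'E'
import pickle
def snap(n):
    s=sense();im=capture('wrist');save(n,im);pickle.dump((s,im),open(n+'.pkl','wb'));return s,im
def load(n):
    s,im=pickle.load(open(n+'.pkl','rb'));return cam('wrist',s),im
E
python3 - <<'E'
from h import *
s,im=snap('p1');print(s['eef_pos'],s['ee_rot'])
E
```

```text
[ 538.00007605 -358.8287482   297.45906169] [-1.53979090e-04  9.99999923e-01  1.01460155e-04 -3.44992154e-04]
```

arm_command(
  steps=[
    [[1,0,-0.9,0,0,0,0],[1,0,-0.9,0,0,0,0],[1,0,0,0,0,0,0],[1,0,0,0,0,0,0]],
  ],
)

```text
time_s: 2.45
eef_pos: [537.8, -269.6, 298.1]
ee_rot: [0.0, 1.0, -0.0, 0.0]
force: [0.6, -0.4, 0.1]
grip_width: 0.997
grip_force: 0.0
```

Run:
```python
from h import *
s,im=snap('p2');print(s['eef_pos'])
_,a=load('p1');save('p12',cv2.resize(np.hstack([a,im]),(800,300)))
```

```text
[ 537.83081589 -269.58455285  298.07135996]
```

View pics/p12.png

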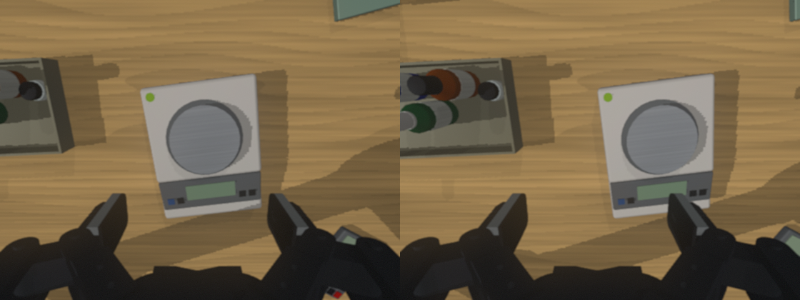

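arm_command(
  steps=[
    [[1,0.1,-0.9,0,0,0,0],[1,0.1,-0.9,0,0,0,0],[1,0.1,-0.9,0,0,0,0],[1,0.1,-0.9,0,0,0,0],[1,0.1,-0.9,0,0,0,0],[1,0.1,-0.9,0,0,0,0],[1,0,0,0,0,0,0],[1,0,0,0,0,0,0]],
  ],
)

```text
time_s: 3.5
eef_pos: [568.5, -0.0, 297.6]
ee_rot: [0.0, 1.0, -0.0, -0.0]
force: [0.0, 0.4, -0.3]
grip_width: 1.002
grip_force: 0.0
```

Run:
```python
from h import *
s,im=snap('t1');print(s['eef_pos'])
```

```text
[ 5.68457413e+02 -9.97716052e-04  2.97560810e+02]
```

arm_command(
  steps=[
    [[1,0.2,-1,0,0,0,0],[1,0.2,-1,0,0,0,0],[1,0,0,0,0,0,0],[1,0,0,0,0,0,0]],
  ],
)

```text
time_s: 4.05
eef_pos: [588.4, 99.9, 297.6]
ee_rot: [0.0, 1.0, -0.001, -0.0]
force: [-0.0, 0.2, 0.0]
grip_width: 0.998
grip_force: 0.0
```

Run:
```python
from h import *
s,im=snap('t2');print(s['eef_pos'])
_,a=load('t1');save('t12',cv2.resize(np.hstack([a,im]),(800,300)))
```

```text
[588.41658278  99.94490589 297.62257232]
```

View pics/t12.png

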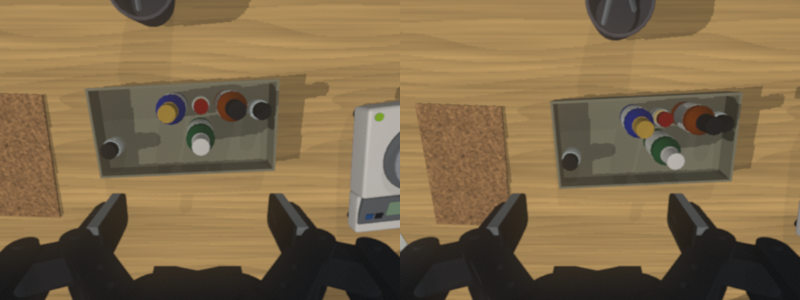

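Left half (t1, ×1.4): brass (234,160), red (281,148), white (281,204), amber cap (330,150). Right half (t2): brass (343,179), red (372,167), white (385,224), amber's cap near (431,174), overlapping the spare vial's cap. In p12 the pan is at (286,190) and (925-560=365,190).

Run:
```python
from h import *
seeds={'t1':dict(brass=(234,160),red=(281,148),white=(281,204),ambcap=(330,150)),'t2':dict(brass=(342,179),red=(372,167),white=(385,224),ambcap=(427,173))}
for n in('t1','t2'):
    C,im=load(n);h=cv2.cvtColor(im,cv2.COLOR_RGB2HSV)
    for k,(u,v) in seeds[n].items(): print(n,k,im[v,u],h[v,u])
    save(n+'z',cv2.resize(im[100:260,110:480],None,fx=2.1,fy=2.1,interpolation=cv2.INTER_CUBIC))
```

```text
t1 brass [150 122  55] [ 21 161 150]
t1 red [110  38  29] [  3 188 110]
t1 white [180 175 169] [ 16  16 180]
t1 ambcap [44 41 37] [17 41 44]
t2 brass [150 122  57] [ 21 158 150]
t2 red [110  37  30] [  3 185 110]
t2 white [182 176 170] [ 15  17 182]
t2 ambcap [38 35 32] [15 40 38]
```

View pics/t1z.png

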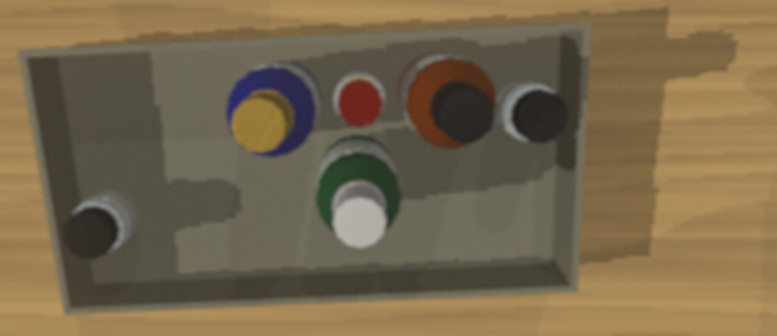

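View pics/t2z.png

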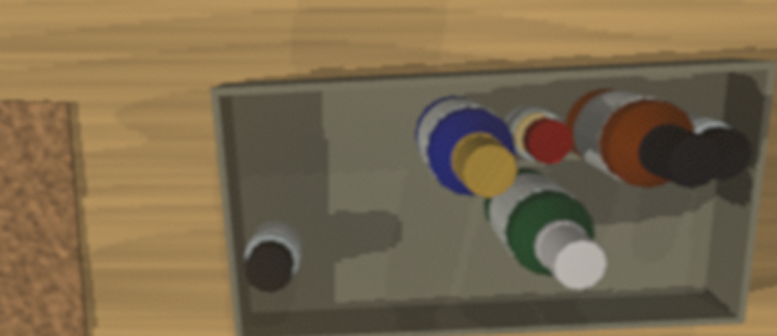

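The t1 crop (×2.1, offset 110,100) has cap tops at brass (261,123), white (359,222), red (359,103), amber (465,111). The t2 crop has brass (489,170), white (580,264), red (550,141), amber about (690,160).

```bash
cat >> h.py <<'E'
def disc(im,uv,tol,f=4):
    """centre and radius of the flat-coloured disc round a seed (flood fill on an enlarged crop)"""
    u,v=int(uv[0])-40,int(uv[1])-40
    c=cv2.resize(im[v:v+80,u:u+80],None,fx=f,fy=f,interpolation=cv2.INTER_CUBIC);m=np.zeros((c.shape[0]+2,)*2,np.uint8)
    cv2.floodFill(c,m,(int((uv[0]-u)*f),int((uv[1]-v)*f)),0,(tol,)*3,(tol,)*3,4|cv2.FLOODFILL_FIXED_RANGE|cv2.FLOODFILL_MASK_ONLY|(255<<8))
    k=cv2.getStructuringElement(cv2.MORPH_ELLIPSE,(13,13));m=cv2.morphologyEx(m[1:-1,1:-1],cv2.MORPH_OPEN,k)
    p=max(cv2.findContours(m,0,2)[0],key=cv2.contourArea);M=cv2.moments(p)
    return np.array([M['m10']/M['m00'],M['m01']/M['m00']])/f+[u+.5/f-.5,v+.5/f-.5],np.sqrt(M['m00']/np.pi)/f
E
python3 - <<'E'
from h import *
z=lambda a,b:(110+a/2.1,100+b/2.1)
sd=dict(brass=((261,123),(489,170),22),red=((359,103),(550,141),22),white=((359,222),(580,264),25),amber=((467,112),(690,160),5))
C1,i1=load('t1');C2,i2=load('t2')
for k,(a,b,t) in sd.items():
    d1,d2=disc(i1,z(*a),t),disc(i2,z(*b),t)
    p,e=tri([(C1,d1[0]),(C2,d2[0])]);print(k,d1[0].round(1),round(d1[1],2),d2[0].round(1),round(d2[1],2),p.round(1),e.round(2))
    zt=60 if k=='red' else 126
    print('   onz',onz(C1,d1[0],zt).round(1),onz(C2,d2[0],zt).round(1), 'r px expect',334*12/(C1[1]@p+C1[2])[2])
E
```

```text
brass [232.5 159.2] 12.39 [342.6 181. ] 12.15 [602.8  38.5 125.3] 0.05
   onz [602.8  38.4 126. ] [603.   38.6 126. ] r px expect 13.364011335307422
red [281.  149.1] 10.12 [372.  166.8] 10.42 [605.5  -6.1  60.2] 0.35
   onz [605.1  -6.   60. ] [605.8  -6.2  60. ] r px expect 11.086422577358224
white [280.6 205.4] 11.63 [385.6 225.6] 11.42 [559.8  -4.8 125.7] 0.0
   onz [559.9  -4.8 126. ] [559.9  -4.7 126. ] r px expect 12.850084747836876
amber [331. 154.] 12.76 [441.3 174.4] 17.58 [608.6 -49.3 128.5] 0.84
   onz [607.5 -49.6 126. ] [609.  -50.7 126. ] r px expect 13.575127034954146
```

Measured heights (125.3, 125.7, 60.2; amber's is looser because of the overlap) fit the text. Next, the pan and mat.

Run:
```python
from h import *
obs=[]
for n,(u,v) in(('p1',(286,190)),('p2',(365,190))):
    C,im=load(n);h=cv2.cvtColor(im,cv2.COLOR_RGB2HSV).astype(int);print(h[v,u],h[v-30:v+31:15,u].tolist(),h[v,u+58],h[v,u-58])
    g=cv2.GaussianBlur(cv2.cvtColor(im,cv2.COLOR_RGB2GRAY),(5,5),1)
    c=cv2.HoughCircles(g,cv2.HOUGH_GRADIENT_ALT,1,60,param1=120,param2=.6,minRadius=40,maxRadius=65);print(n,c)
    m=(im[...,2].astype(int)>=im[...,0]-2)&(h[...,2]>60)&(h[...,2]<160)
    m=cv2.morphologyEx(m.astype(np.uint8),cv2.MORPH_OPEN,np.ones((5,5)))
    cs=[x for x in cv2.findContours(m,0,2)[0] if cv2.contourArea(x)>3000 and cv2.pointPolygonTest(x,(u,v),0)>0]
    for x in cs: print(' ellipse',cv2.fitEllipse(cv2.convexHull(x)),cv2.contourArea(x));obs.append((C,cv2.fitEllipse(cv2.convexHull(x))[0]))
    if len(cs): print(onz(C,obs[-1][1],68).round(1))
print(tri(obs) if len(obs)>1 else '')
C,im=load('t2')
h=cv2.cvtColor(im,cv2.COLOR_RGB2HSV)
print('mat',onz(C,(150,151),4).round(),onz(C,(148,311),4).round(),onz(C,(23,144),4).round())
```

```text
[102  11 121] [[102, 11, 120], [108, 11, 119], [102, 11, 121], [108, 11, 115], [108, 11, 117]] [ 17  15 123] [ 15  15 165]
p1 [[[284.       192.        54.565083]
  [284.       192.        47.063446]]]
 ellipse ((285.93377685546875, 191.70492553710938), (104.37398529052734, 106.568359375), 82.5443115234375) 8589.0
[ 529.2 -370.2   68. ]
[102  10 126] [[113, 8, 125], [105, 8, 123], [102, 10, 126], [102, 11, 120], [105, 8, 122]] [ 17  14 127] [ 15  15 169]
p2 [[[365.       193.        51.79671 ]
  [487.       278.        57.848774]
  [195.       310.        47.32561 ]]]
 ellipse ((363.73883056640625, 191.60955810546875), (102.12237548828125, 109.31444549560547), 57.250038146972656) 8622.5
[ 529.2 -366.8   68. ]
(array([ 525.9321089 , -370.60450705,   53.78722801]), np.float64(0.004124900318811277))
mat [617. 257.   4.] [388. 285.   4.] [626. 414.   4.]
```

Run:
```python
from h import *
C=cam('scene');im=np.load('scene0.npy')
h=cv2.cvtColor(im,cv2.COLOR_RGB2HSV).astype(int)
print(h[140,390],h[100,330],h[190,430])
P=h[130:150,380:400].reshape(-1,3);lo,hi=np.percentile(P,2,0),np.percentile(P,98,0);print(lo,hi)
m=((h[...,0]<=hi[0]+1)&(h[...,1]>=lo[1]-10)&(h[...,1]<=hi[1]+10)&(h[...,2]<=hi[2]+4)&(h[...,2]>=lo[2]-15)).astype(np.uint8)
m=cv2.morphologyEx(cv2.morphologyEx(m,cv2.MORPH_CLOSE,np.ones((5,5))),cv2.MORPH_OPEN,np.ones((9,9)))
for c in cv2.findContours(m,0,2)[0]:
    if cv2.pointPolygonTest(c,(390,140),0)>0:
        w=np.array([onz(C,p[0],4)[:2] for p in c],np.float32);r=cv2.minAreaRect(w);print(r);print(cv2.boxPoints(r).round(),cv2.contourArea(w)/36000)
a,b=load('p1')[1],load('p2')[1]
save('panz',np.hstack([cv2.resize(a[120:270,210:360],(400,400)),cv2.resize(b[120:270,285:435],(400,400))]))
```

```text
[ 14 129 119] [ 17 123 159] [ 17 122 169]
[ 13.   126.   111.98] [ 14.   133.   127.02]
((504.5550231933594, 345.1742858886719), (152.4792022705078, 241.30018615722656), 87.57389831542969)
[[381. 274.]
 [622. 264.]
 [628. 416.]
 [387. 426.]] 0.9359416901874873
```

View pics/panz.png

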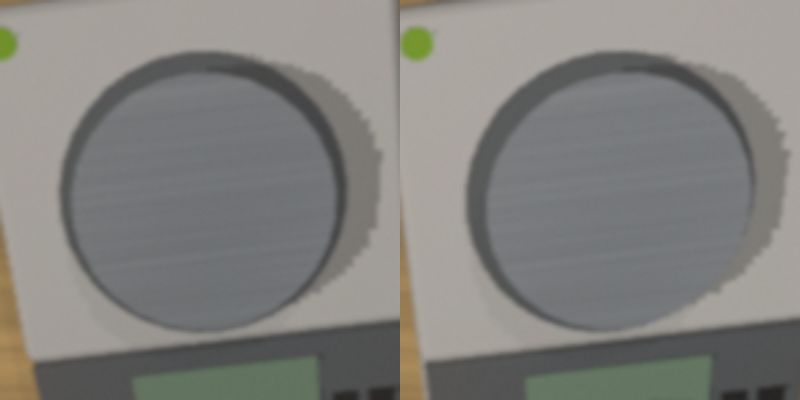

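The mat is 241×152 mm, centre (504.5, 345). In the crops, the pan's top disc is at (204,201) left and (219.5,200.5) right, i.e. pixels (286.5,195.4) and (367.3,195.2).

Run:
```python
from h import *
a,b=load('p1')[0],load('p2')[0]
print(tri([(a,(286.2,195)),(b,(367,194.9))]),onz(a,(286.2,195),68),onz(b,(367,194.9),68))
print(sense()['eef_pos'],sense()['joints'])
```

```text
(array([ 525.62339707, -370.4808994 ,   68.61444842]), np.float64(0.004864821540807501)) [ 525.48067877 -370.50016557   68.        ] [ 525.47141895 -370.6535371    68.        ]
[588.41177037  99.68976257 297.75580638] [-2.81637273e-02  4.48182649e-01  1.17002909e+00 -3.32297593e-04
  1.52346966e+00  1.54437159e+00]
```

arm_command(
  steps=[
    [[0.6,0.145,0.61,0,0,0,0],[0.6,0.145,0.61,0,0,0,0],[0.6,0,0,0.8,0,0,0],[0.6,0,0,0.8,0,0,0],[0.6,0,0,0.8,0,0,0],[0.6,0,0,0.6,0,0,0],[0.6,0,0,0.4,0,0,0],[0.6,0,0,0.33,0,0,0]],
  ],
  squeeze=40,
)

```text
time_s: 5.1
eef_pos: [602.7, 39.0, 110.6]
ee_rot: [0.0, 1.0, -0.001, -0.0]
force: [0.6, 0.1, 0.1]
grip_width: 0.598
grip_force: 0.0
```

arm_command(
  steps=[
    [[0.6,0,0,0,0,0,0],[0,0,0,0,0,0,0],[0,0,0,0,0,0,0],[0,0,0,0,0,0,0],[0,0,0,0,0,0,0]],
  ],
)

```text
time_s: 5.72
eef_pos: [603.4, 40.1, 112.4]
ee_rot: [0.0, 1.0, 0.0, 0.001]
force: [-0.8, -2.6, 6.4]
grip_width: 0.268
grip_force: 39.5
```

arm_command(
  steps=[
    [[0,0,0,-0.3,0,0,0],[0,0,0,-0.6,0,0,0],[0,0,0,-0.7,0,0,0],[0,-0.12,-0.4,0,0,0,0],[0,-0.12,-0.7,0,0,0,0],[0,-0.12,-0.8,0,0,0,0],[0,-0.12,-0.8,0,0,0,0],[0,0,-0.8,0,0,0,0]],
  ],
)

```text
time_s: 6.72
eef_pos: [577.2, 217.6, 190.3]
ee_rot: [-0.0, 1.0, 0.001, -0.001]
force: [0.8, 0.2, -0.6]
grip_width: 0.267
grip_force: 39.5
```

arm_command(
  steps=[
    [[0,0,-0.8,0,0,0,0],[0,0,-0.8,0,0,0,0],[0,0,-0.6,0,0,0,0],[0,0,-0.4,0,0,0,0],[0,0,0,0,0,0,0],[0,0,0,0.7,0,0,0],[0,0,0,0.5,0,0,0],[0,0,0,0.2,0,0,0]],
  ],
)

```text
time_s: 7.72
eef_pos: [577.8, 344.6, 119.4]
ee_rot: [0.001, 1.0, -0.0, -0.002]
force: [0.0, 0.7, -1.4]
grip_width: 0.269
grip_force: 39.5
```

arm_command(
  steps=[
    [[0,0,0,0.08,0,0,0],[0,0,0,0.06,0,0,0],[0,0,0,0,0,0,0]],
  ],
)

```text
time_s: 8.1
eef_pos: [578.8, 345.4, 114.8]
ee_rot: [-0.0, 1.0, 0.0, 0.0]
force: [-0.1, 1.0, -2.0]
grip_width: 0.265
grip_force: 39.5
```

Run:
```python
from h import *
im=capture('scene');j=capture('side');save('c1',np.hstack([cv2.resize(im[60:270,200:480],(400,300)),cv2.resize(j[100:310,130:410],(400,300))]));print(sense()['force'],sense()['eef_pos'])
```

```text
[-1.08181557  0.01518632 -1.4618673 ] [578.84760035 345.44935695 114.87164953]
```

View pics/c1.png

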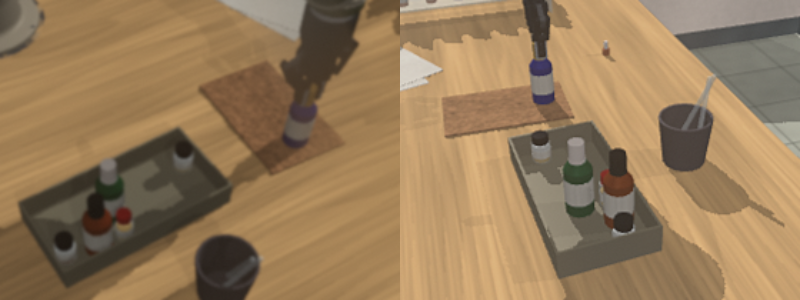

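The picture shows cobalt held upright over the mat's far end, at (300,125) left and (541,90) right; the other objects are unmoved.

arm_command(
  steps=[
    [[0,0,0,0.03,0,0,0],[0,0,0,0.03,0,0,0],[0,0,0,0,0,0,0]],
  ],
)

```text
time_s: 8.57
eef_pos: [579.1, 345.4, 112.4]
ee_rot: [-0.0, 1.0, 0.0, 0.001]
force: [-0.8, -1.6, 5.9]
grip_width: 0.268
grip_force: 40.1
```

arm_command(
  steps=[
    [[0.55,0,0,0,0,0,0],[0.55,0,0,0,0,0,0],[0.55,0,0,0,0,0,0],[0.55,0,0,-0.4,0,0,0],[0.55,0,0,-0.8,0,0,0],[0.55,0,0.8,-0.8,0,0,0],[0.55,0,1,0,0,0,0],[0.55,0,1,0,0,0,0]],
  ],
)

```text
time_s: 9.57
eef_pos: [578.6, 204.0, 211.7]
ee_rot: [-0.0, 1.0, 0.0, 0.0]
force: [0.2, -0.7, -0.2]
grip_width: 0.552
grip_force: 0.0
```

arm_command(
  steps=[
    [[0.55,-0.1,1,0,0,0,0],[0.55,-0.1,1,0,0,0,0],[0.55,-0.1,1,0,0,0,0],[0.55,-0.1,1,0,0,0,0],[0.55,0,0,0,0,0,0],[0.55,0,0,0,0,0,0]],
  ],
)

```text
time_s: 10.32
eef_pos: [558.8, 5.8, 211.3]
ee_rot: [-0.0, 1.0, 0.0, 0.0]
force: [-0.2, -0.0, -0.3]
grip_width: 0.555
grip_force: 0.0
```

arm_command(
  steps=[
    [[0.55,0.02,0.21,0.4,0,0,0],[0.55,0,0,0.7,0,0,0],[0.55,0,0,0.6,0,0,0],[0.55,0,0,0.3,0,0,0],[0.55,0,0,0,0,0,0],[0,0,0,0,0,0,0],[0,0,0,0,0,0,0],[0,0,0,0,0,0,0]],
  ],
)

```text
time_s: 11.32
eef_pos: [560.5, -5.1, 112.7]
ee_rot: [0.0, 1.0, 0.0, 0.001]
force: [-0.1, 1.2, 6.6]
grip_width: 0.265
grip_force: 39.3
```

arm_command(
  steps=[
    [[0,0,0,0,0,0,0]],
  ],
)

```text
time_s: 11.45
eef_pos: [560.5, -5.1, 112.6]
ee_rot: [0.0, 1.0, 0.0, 0.001]
force: [-0.4, 1.7, 5.4]
grip_width: 0.266
grip_force: 39.3
```

arm_command(
  steps=[
    [[0,0,0,-0.3,0,0,0],[0,0,0,-0.6,0,0,0],[0,0,0,-0.7,0,0,0],[0,-0.1,-0.4,0,0,0,0],[0,-0.2,-0.7,0,0,0,0],[0,-0.2,-0.8,0,0,0,0],[0,-0.2,-0.8,0,0,0,0],[0,-0.2,-0.8,0,0,0,0]],
  ],
)

```text
time_s: 12.45
eef_pos: [513.3, 171.7, 190.5]
ee_rot: [0.0, 1.0, 0.0, -0.001]
force: [0.6, 1.0, -1.9]
grip_width: 0.266
grip_force: 39.3
```

arm_command(
  steps=[
    [[0,-0.2,-0.8,0,0,0,0],[0,0,-0.8,0,0,0,0],[0,0,-0.8,0,0,0,0],[0,0,-0.7,0,0,0,0],[0,0,-0.4,0,0,0,0],[0,0,0,0,0,0,0],[0,0,0,0.7,0,0,0],[0,0,0,0.5,0,0,0]],
  ],
)

```text
time_s: 13.45
eef_pos: [503.8, 344.0, 129.6]
ee_rot: [0.001, 1.0, -0.0, -0.001]
force: [0.1, 0.8, -1.8]
grip_width: 0.266
grip_force: 39.5
```

arm_command(
  steps=[
    [[0,0,0,0.2,0,0,0],[0,0,0,0.1,0,0,0],[0,0,0,0.06,0,0,0],[0,0,0,0.02,0,0,0],[0,0,0,0.02,0,0,0],[0,0,0,0,0,0,0]],
  ],
)

```text
time_s: 14.2
eef_pos: [505.1, 345.1, 112.7]
ee_rot: [-0.0, 1.0, 0.0, 0.001]
force: [-0.8, 0.1, 6.0]
grip_width: 0.267
grip_force: 40.3
```

Contact; release, then go to amber.

arm_command(
  steps=[
    [[0.55,0,0,0,0,0,0],[0.55,0,0,0,0,0,0],[0.55,0,0,0,0,0,0],[0.55,0,0,-0.4,0,0,0],[0.55,0,0,-0.8,0,0,0],[0.55,0,0.8,-0.8,0,0,0],[0.55,0.2,1,0,0,0,0],[0.55,0.2,1,0,0,0,0]],
  ],
)

```text
time_s: 15.2
eef_pos: [524.8, 203.5, 211.8]
ee_rot: [-0.0, 1.0, 0.0, 0.0]
force: [0.6, -0.7, -0.2]
grip_width: 0.548
grip_force: 0.0
```

arm_command(
  steps=[
    [[0.55,0.2,1,0,0,0,0],[0.55,0.3,1,0,0,0,0],[0.55,0.4,1,0,0,0,0],[0.55,0.4,1,0,0,0,0],[0.55,0.4,1,0,0,0,0],[0.55,0,0,0,0,0,0],[0.55,0,0,0,0,0,0]],
  ],
)

```text
time_s: 16.08
eef_pos: [609.6, -44.7, 211.1]
ee_rot: [-0.0, 1.0, 0.0, -0.0]
force: [0.2, 1.0, 0.1]
grip_width: 0.55
grip_force: 0.0
```

Run:
```python
from h import *
s,im=snap('a1');C=cam('wrist',s);print(s['eef_pos'])
u=proj(C,(608,-50,126));print(u)
h=cv2.cvtColor(im,cv2.COLOR_RGB2HSV)
m=(h[...,2]<55);print([ (b,onz(C,b[1],126).round(1)) for b in blobs(m[:260],80)])
save('a1z',cv2.resize(im[60:260,150:450],(600,400)))
```

```text
[609.56426246 -44.71360057 211.12010806]
[283.13954904 229.09250681]
[((1842, array([85.1, 18.2]), array([46,  0, 77, 53], dtype=int32)), array([735. ,  63.7, 126. ])), ((715, array([173.2,  23.6]), array([152,   0,  35,  52], dtype=int32)), array([732.3,  13.8, 126. ])), ((707, array([338.9, 211.6]), array([324, 197,  32,  30], dtype=int32)), array([620.4, -87.2, 126. ])), ((1148, array([283.8, 223.9]), array([268, 203,  33,  43], dtype=int32)), array([611.7, -50.4, 126. ]))]
```

View pics/a1z.png

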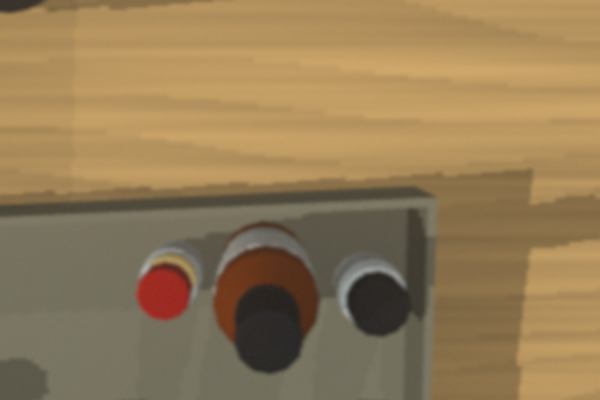

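Amber's cap top is at crop (269,340), i.e. pixel (284.5,230), 1 px from the predicted (283.1,229.1); so amber is at (607.5,-50.8).

arm_command(
  steps=[
    [[0.55,-0.04,0.12,0.4,0,0,0],[0.55,0,0,0.7,0,0,0],[0.55,0,0,0.6,0,0,0],[0.55,0,0,0.3,0,0,0],[0.55,0,0,0,0,0,0],[0,0,0,0,0,0,0],[0,0,0,0,0,0,0],[0,0,0,0,0,0,0]],
  ],
)

```text
time_s: 17.12
eef_pos: [608.5, -51.0, 112.8]
ee_rot: [0.0, 1.0, 0.0, 0.001]
force: [0.2, 1.2, 7.0]
grip_width: 0.269
grip_force: 39.3
```

arm_command(
  steps=[
    [[0,0,0,0,0,0,0]],
  ],
)

```text
time_s: 17.25
eef_pos: [608.5, -51.0, 112.8]
ee_rot: [0.0, 1.0, 0.0, 0.001]
force: [-0.2, 2.5, 6.0]
grip_width: 0.265
grip_force: 39.3
```

arm_command(
  steps=[
    [[0,0,0,-0.3,0,0,0],[0,0,0,-0.6,0,0,0],[0,0,0,-0.7,0,0,0],[0,-0.3,-0.4,0,0,0,0],[0,-0.5,-0.7,0,0,0,0],[0,-0.5,-0.8,0,0,0,0],[0,-0.5,-0.8,0,0,0,0],[0,-0.5,-0.8,0,0,0,0]],
  ],
)

```text
time_s: 18.25
eef_pos: [491.9, 124.9, 192.2]
ee_rot: [0.0, 1.0, 0.0, 0.0]
force: [0.2, 0.4, -1.4]
grip_width: 0.269
grip_force: 39.5
```

arm_command(
  steps=[
    [[0,-0.5,-0.8,0,0,0,0],[0,-0.5,-0.8,0,0,0,0],[0,-0.28,-0.8,0,0,0,0],[0,0,-0.8,0,0,0,0],[0,0,-0.8,0,0,0,0],[0,0,-0.42,0,0,0,0],[0,0,0,0,0,0,0],[0,0,0,0,0,0,0]],
  ],
)

```text
time_s: 19.25
eef_pos: [428.7, 344.1, 191.6]
ee_rot: [0.0, 1.0, -0.0, 0.0]
force: [-0.4, -0.4, -1.7]
grip_width: 0.267
grip_force: 39.6
```

arm_command(
  steps=[
    [[0,0,0,0.6,0,0,0],[0,0,0,0.5,0,0,0],[0,0,0,0.3,0,0,0],[0,0,0,0.1,0,0,0],[0,0,0,0.06,0,0,0],[0,0,0,0.02,0,0,0],[0,0,0,0.02,0,0,0],[0,0,0,0,0,0,0]],
  ],
)

```text
time_s: 20.25
eef_pos: [429.2, 345.2, 112.8]
ee_rot: [-0.001, 1.0, 0.0, 0.001]
force: [-0.5, -0.1, 6.6]
grip_width: 0.269
grip_force: 40.5
```

arm_command(
  steps=[
    [[0.55,0,0,0,0,0,0],[0.55,0,0,0,0,0,0],[0.55,0,0,0,0,0,0],[0.55,0,0,-0.4,0,0,0],[0.55,0,0,-0.8,0,0,0],[0.55,0,0.8,-0.8,0,0,0],[0.55,0.5,0.8,0,0,0,0],[0.55,0.5,0.8,0,0,0,0]],
  ],
)

```text
time_s: 21.25
eef_pos: [479.3, 223.7, 211.9]
ee_rot: [-0.0, 1.0, 0.0, 0.001]
force: [0.5, 1.4, -0.1]
grip_width: 0.551
grip_force: 0.0
```

arm_command(
  steps=[
    [[0.55,0.5,0.9,0,0,0,0],[0.55,0.5,0.9,0,0,0,0],[0.55,0.5,0.9,0,0,0,0],[0.55,0.5,0.9,0,0,0,0],[0.55,0.5,0.9,0,0,0,0],[0.55,0,0,0,0,0,0],[0.55,0,0,0,0,0,0]],
  ],
)

```text
time_s: 22.12
eef_pos: [603.5, 0.2, 211.1]
ee_rot: [-0.0, 1.0, 0.0, -0.0]
force: [-0.9, 0.1, -0.2]
grip_width: 0.552
grip_force: 0.0
```

Run:
```python
from h import *
s,im=snap('v1');C=cam('wrist',s);print(s['eef_pos'],s['joints'])
h=cv2.cvtColor(im,cv2.COLOR_RGB2HSV);m=((h[...,0]<8)|(h[...,0]>174))&(h[...,1]>160)&(h[...,2]>80)
b=blobs(m,100);print(b,[onz(C,x[1],60).round(1) for x in b],proj(C,(605.4,-6.1,60)))
im=capture('scene');j=capture('side');save('c2',np.hstack([cv2.resize(im[60:270,200:480],(400,300)),cv2.resize(j[100:310,130:410],(400,300))]))
```

```text
[6.03525505e+02 2.38685524e-01 2.11090126e+02] [-1.93617004e-01  5.12436249e-01  1.29588101e+00  2.48572623e-04
  1.33391553e+00  1.37685695e+00]
[(530, array([282.5, 199.1]), array([271, 186,  25,  27], dtype=int32))] [array([606.2,  -5.8,  60. ])] [282.83969701 200.0209415 ]
```

View pics/c2.png

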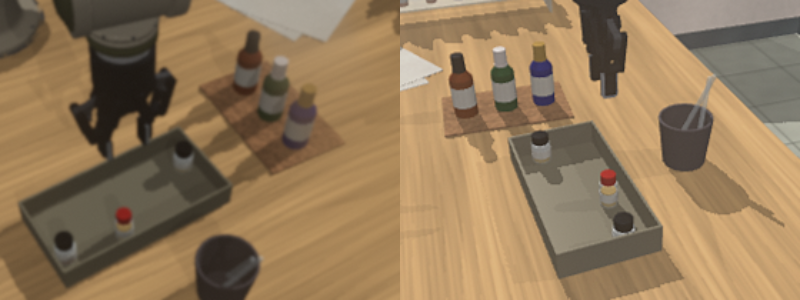

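The three bottles stand on the mat and the vial stands alone in the tray at (605.5,-6).

arm_command(
  steps=[
    [[0.55,0.04,0.125,0.5,0,0,0],[0.55,0,0,0.8,0,0,0],[0.55,0,0,0.8,0,0,0],[0.55,0,0,0.7,0,0,0],[0.55,0,0,0.5,0,0,0],[0.55,0,0,0.22,0,0,0],[0.55,0,0,0.1,0,0,0],[0.55,0,0,0,0,0,0]],
  ],
  squeeze=25,
)

```text
time_s: 23.28
eef_pos: [606.1, -6.2, 30.9]
ee_rot: [0.0, 1.0, 0.0, 0.0]
force: [-0.3, -0.6, -0.1]
grip_width: 0.553
grip_force: 0.0
```

arm_command(
  steps=[
    [[0,0,0,0,0,0,0],[0,0,0,0,0,0,0],[0,0,0,0,0,0,0],[0,0,0,0,0,0,0]],
  ],
)

```text
time_s: 23.78
eef_pos: [606.2, -6.4, 31.2]
ee_rot: [0.0, 1.0, 0.0, 0.001]
force: [-1.1, 0.9, 6.3]
grip_width: 0.317
grip_force: 25.0
```

arm_command(
  steps=[
    [[0,0,0,-0.5,0,0,0],[0,0,0,-0.8,0,0,0],[0,0,0,-0.9,0,0,0],[0,-0.2,0.4,0,0,0,0],[0,-0.2,0.8,0,0,0,0],[0,-0.2,0.8,0,0,0,0],[0,-0.2,0.8,0,0,0,0],[0,-0.2,0.8,0,0,0,0]],
  ],
)

```text
time_s: 24.78
eef_pos: [554.5, -187.9, 139.1]
ee_rot: [-0.0, 1.0, -0.0, -0.001]
force: [0.2, 0.2, 0.7]
grip_width: 0.318
grip_force: 24.8
```

arm_command(
  steps=[
    [[0,-0.2,0.8,0,0,0,0],[0,-0.2,0.8,0,0,0,0],[0,-0.2,0.8,0,0,0,0],[0,0,0.8,0,0,0,0],[0,0,0.49,0,0,0,0],[0,0,0,0,0,0,0],[0,0,0,0,0,0,0]],
  ],
)

```text
time_s: 25.65
eef_pos: [525.5, -370.2, 139.5]
ee_rot: [-0.001, 1.0, 0.0, -0.001]
force: [0.8, 0.9, 0.4]
grip_width: 0.322
grip_force: 24.9
```

arm_command(
  steps=[
    [[0,0,0,0.4,0,0,0],[0,0,0,0.25,0,0,0],[0,0,0,0.1,0,0,0],[0,0,0,0.05,0,0,0],[0,0,0,0,0,0,0]],
  ],
)

```text
time_s: 26.28
eef_pos: [526.0, -370.9, 100.6]
ee_rot: [0.0, 1.0, 0.0, 0.0]
force: [0.3, 0.5, -0.7]
grip_width: 0.316
grip_force: 24.9
```

Run:
```python
from h import *
im=capture('scene');j=capture('side');save('c3',np.hstack([cv2.resize(im[180:330,30:230],(400,300)),cv2.resize(j[300:420,200:400],(400,240)) if 0 else cv2.resize(j[270:420,200:400],(400,300))]));s=sense();print(s['force'],s['eef_pos'])
```

```text
[-0.13127039  0.53944751  0.22693558] [ 526.04479472 -371.03332334  100.7642062 ]
```

View pics/c3.png

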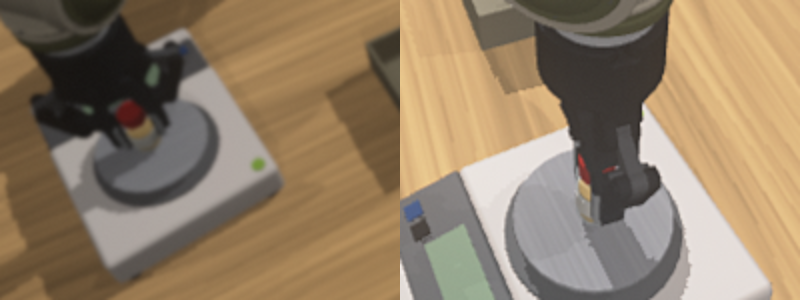

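The vial hangs over the pan's middle, with its base just above the pan.

arm_command(
  steps=[
    [[0,0,0,0.05,0,0,0],[0,0,0,0.03,0,0,0],[0,0,0,0.02,0,0,0],[0,0,0,0,0,0,0]],
  ],
)

```text
time_s: 26.88
eef_pos: [525.9, -370.9, 95.3]
ee_rot: [0.0, 1.0, 0.0, 0.0]
force: [-0.0, 0.2, -0.3]
grip_width: 0.319
grip_force: 24.9
```

arm_command(
  steps=[
    [[0,0,0,0.02,0,0,0],[0,0,0,0,0,0,0]],
  ],
)

```text
time_s: 27.12
eef_pos: [526.0, -370.9, 95.2]
ee_rot: [0.0, 1.0, 0.0, 0.0]
force: [-2.2, 2.7, 6.7]
grip_width: 0.321
grip_force: 25.6
```

arm_command(
  steps=[
    [[0.45,0,0,0,0,0,0],[0.55,0,0,0,0,0,0],[0.55,0,0,0,0,0,0],[0.55,0,0,0,0,0,0],[0.55,0,0,-0.3,0,0,0],[0.55,0,0,-0.8,0,0,0],[0.55,0,0,-0.9,0,0,0],[0.55,0,0,-0.4,0,0,0]],
  ],
  squeeze=40,
)

```text
time_s: 28.12
eef_pos: [526.4, -371.3, 218.5]
ee_rot: [0.002, 1.0, 0.0, 0.002]
force: [-0.9, 0.6, 0.5]
grip_width: 0.553
grip_force: 0.0
```

arm_command(
  steps=[
    [[0.55,0,0,0,0,0,0],[0.55,0,0,0,0,0,0]],
  ],
)

```text
time_s: 28.38
eef_pos: [525.6, -370.6, 213.4]
ee_rot: [-0.001, 1.0, 0.0, -0.001]
force: [-0.3, 1.2, -0.3]
grip_width: 0.554
grip_force: 0.0
```

Run:
```python
from h import *
s,im=snap('q1');C=cam('wrist',s);print(s['eef_pos'])
h=cv2.cvtColor(im,cv2.COLOR_RGB2HSV);m=((h[...,0]<8)|(h[...,0]>174))&(h[...,1]>160)&(h[...,2]>80)
for b in blobs(m,60): print(b,onz(C,b[1],124).round(1))
j=capture('side');save('c4',np.hstack([cv2.resize(im[60:260,180:380],(300,300)),cv2.resize(j[270:420,200:400],(400,300))]))
```

```text
[ 525.61892326 -370.61413501  213.39066277]
(743, array([276.4, 224.9]), array([261, 210,  32,  31], dtype=int32)) [ 525.6 -371.3  124. ]
```

View pics/c4.png

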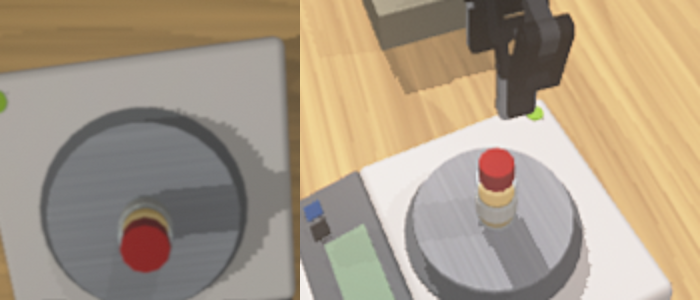

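The vial stands upright at (525.6,-371.3), in the middle of the pan. Now the bottles go back.

arm_command(
  steps=[
    [[0.55,-0.1,-0.6,0,0,0,0],[0.55,-0.1,-1,0,0,0,0],[0.55,-0.1,-1,0,0,0,0],[0.55,-0.1,-1,0,0,0,0],[0.55,-0.1,-1,0,0,0,0],[0.55,-0.1,-1,0,0,0,0],[0.55,-0.1,-1,0,0,0,0],[0.55,-0.1,-1,0,0,0,0]],
  ],
)

```text
time_s: 29.48
eef_pos: [485.2, 10.7, 213.7]
ee_rot: [-0.0, 1.0, 0.0, -0.001]
force: [1.5, 0.4, -0.4]
grip_width: 0.548
grip_force: 0.0
```

arm_command(
  steps=[
    [[0.55,-0.2,-1,0,0,0,0],[0.55,-0.2,-1,0,0,0,0],[0.55,-0.2,-1,0,0,0,0],[0.55,-0.2,-1,0,0,0,0],[0.55,-0.2,-1,0,0,0,0],[0.55,-0.1,-1,0,0,0,0],[0.55,0,-0.6,0,0,0,0],[0.55,0,0,0,0,0,0]],
  ],
)

```text
time_s: 30.48
eef_pos: [430.0, 340.3, 213.3]
ee_rot: [0.0, 1.0, 0.001, -0.001]
force: [-0.2, 0.3, -0.6]
grip_width: 0.553
grip_force: 0.0
```

arm_command(
  steps=[
    [[0.55,0,0,0,0,0,0],[0.55,0,0,0,0,0,0]],
  ],
)

```text
time_s: 30.72
eef_pos: [430.9, 338.2, 214.2]
ee_rot: [0.0, 1.0, -0.0, -0.0]
force: [0.1, -0.9, 0.1]
grip_width: 0.551
grip_force: 0.0
```

Run:
```python
from h import *
s,im=snap('m1');C=cam('wrist',s);print(s['eef_pos'],s['joints'])
for p in((429.2,345.2,126),(505.1,345.1,126),(579.1,345.4,126)):
    u=proj(C,p);print(u)
    try: d=disc(im,u,22);print(d,onz(C,d[0],126).round(1))
    except Exception as e: print(e)
save('m1z',im)
```

```text
[430.87835923 338.16813938 214.22992963] [ 4.51511121e-01  3.87870638e-01  1.47571171e+00 -1.01319148e-04
  1.27832742e+00  2.02327953e+00]
[265.05736822 227.77475617]
(array([266.02683542, 222.73378558]), np.float64(19.553768342966325)) [432.8 344.5 126. ]
[264.0789426  112.44522935]
(array([263.66336095, 113.4083197 ]), np.float64(18.120885440574085)) [504.5 345.4 126. ]
[262.19391432 -25.90512485]
OpenCV(4.12.0) /io/opencv/modules/imgproc/src/resize.cpp:4208: error: (-215:Assertion failed) !ssize.empty() in function 'resize'
```

View pics/m1z.png

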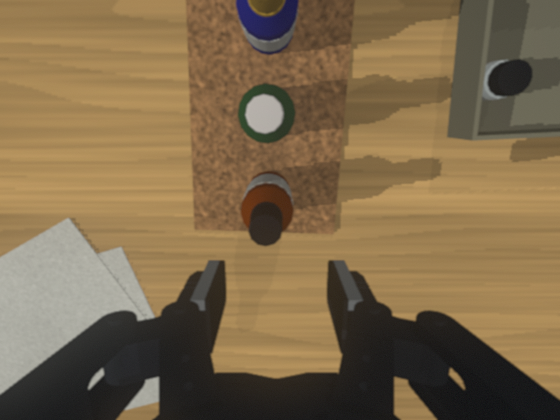

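The bottles stand where they were left: amber's cap at (266,228), green's at (264,113), cobalt's at the top edge.

arm_command(
  steps=[
    [[0.55,-0.03,-0.135,0.4,0,0,0],[0.55,0,0,0.7,0,0,0],[0.55,0,0,0.6,0,0,0],[0.55,0,0,0.36,0,0,0],[0.55,0,0,0,0,0,0],[0,0,0,0,0,0,0],[0,0,0,0,0,0,0],[0,0,0,0,0,0,0]],
  ],
)

```text
time_s: 31.78
eef_pos: [429.8, 346.0, 112.5]
ee_rot: [-0.0, 1.0, 0.0, 0.001]
force: [0.1, -1.8, 6.1]
grip_width: 0.264
grip_force: 39.6
```

arm_command(
  steps=[
    [[0,0,0,0,0,0,0]],
  ],
)

```text
time_s: 31.9
eef_pos: [429.8, 346.0, 112.5]
ee_rot: [-0.0, 1.0, 0.0, 0.001]
force: [-0.3, -0.9, 5.9]
grip_width: 0.266
grip_force: 39.6
```

arm_command(
  steps=[
    [[0,0,0,-0.3,0,0,0],[0,0,0,-0.6,0,0,0],[0,0,0,-0.7,0,0,0],[0,0,0.4,0,0,0,0],[0,0,0.8,0,0,0,0],[0,0,0.8,0,0,0,0],[0,0.3,0.8,0,0,0,0],[0,0.5,0.8,0,0,0,0]],
  ],
)

```text
time_s: 32.9
eef_pos: [469.2, 164.8, 192.3]
ee_rot: [-0.0, 1.0, 0.0, 0.0]
force: [1.6, -0.6, -1.2]
grip_width: 0.273
grip_force: 39.5
```

arm_command(
  steps=[
    [[0,0.5,0.8,0,0,0,0],[0,0.6,0.8,0,0,0,0],[0,0.6,0.8,0,0,0,0],[0,0.6,0.8,0,0,0,0],[0,0.47,0.8,0,0,0,0],[0,0,0.34,0,0,0,0],[0,0,0,0,0,0,0],[0,0,0,0,0,0,0]],
  ],
)

```text
time_s: 33.9
eef_pos: [607.4, -49.9, 191.7]
ee_rot: [-0.0, 1.0, 0.001, -0.0]
force: [0.2, -0.2, -2.0]
grip_width: 0.266
grip_force: 39.6
```

arm_command(
  steps=[
    [[0,0.01,0,0.6,0,0,0],[0,0,0,0.5,0,0,0],[0,0,0,0.3,0,0,0],[0,0,0,0.1,0,0,0],[0,0,0,0.06,0,0,0],[0,0,0,0.02,0,0,0],[0,0,0,0.02,0,0,0],[0,0,0,0,0,0,0]],
  ],
)

```text
time_s: 34.9
eef_pos: [608.8, -51.3, 112.6]
ee_rot: [0.0, 1.0, 0.0, 0.001]
force: [-1.6, 0.3, 6.1]
grip_width: 0.263
grip_force: 40.3
```

arm_command(
  steps=[
    [[0.55,0,0,0,0,0,0],[0.55,0,0,0,0,0,0],[0.55,0,0,0,0,0,0],[0.55,0,0,-0.4,0,0,0],[0.55,0,0,-0.8,0,0,0],[0.55,0,-0.8,-0.8,0,0,0],[0.55,-0.2,-1,0,0,0,0],[0.55,-0.2,-1,0,0,0,0]],
  ],
)

```text
time_s: 35.9
eef_pos: [587.9, 90.2, 211.6]
ee_rot: [-0.0, 1.0, -0.0, 0.0]
force: [-0.1, 0.1, -0.4]
grip_width: 0.549
grip_force: 0.0
```

arm_command(
  steps=[
    [[0.55,-0.2,-1,0,0,0,0],[0.55,0,-1,0,0,0,0],[0.55,0,-1,0,0,0,0],[0.55,0,-1,0,0,0,0],[0.55,0,-1,0,0,0,0],[0.55,0,0,0,0,0,0],[0.55,0,0,0,0,0,0],[0.55,0,0,0,0,0,0]],
  ],
)

```text
time_s: 36.9
eef_pos: [578.5, 337.7, 211.5]
ee_rot: [0.0, 1.0, -0.001, 0.0]
force: [0.1, 0.4, -0.0]
grip_width: 0.549
grip_force: 0.0
```

arm_command(
  steps=[
    [[0.55,0.01,-0.145,0.4,0,0,0],[0.55,0,0,0.7,0,0,0],[0.55,0,0,0.6,0,0,0],[0.55,0,0,0.3,0,0,0],[0.55,0,0,0,0,0,0],[0,0,0,0,0,0,0],[0,0,0,0,0,0,0],[0,0,0,0,0,0,0]],
  ],
)

```text
time_s: 37.9
eef_pos: [579.3, 346.1, 112.7]
ee_rot: [-0.0, 1.0, 0.0, 0.001]
force: [0.4, -1.2, 5.9]
grip_width: 0.265
grip_force: 39.6
```

arm_command(
  steps=[
    [[0,0,0,0,0,0,0]],
  ],
)

```text
time_s: 38.02
eef_pos: [579.3, 346.2, 112.7]
ee_rot: [-0.0, 1.0, 0.0, 0.001]
force: [0.4, -1.3, 6.8]
grip_width: 0.267
grip_force: 39.6
```

arm_command(
  steps=[
    [[0,0,0,-0.3,0,0,0],[0,0,0,-0.6,0,0,0],[0,0,0,-0.7,0,0,0],[0,0,0.4,0,0,0,0],[0,0.12,0.7,0,0,0,0],[0,0.12,0.8,0,0,0,0],[0,0.12,0.8,0,0,0,0],[0,0.11,0.8,0,0,0,0]],
  ],
)

```text
time_s: 39.02
eef_pos: [602.2, 170.0, 192.0]
ee_rot: [-0.0, 1.0, 0.0, 0.0]
force: [0.6, -0.1, -2.4]
grip_width: 0.268
grip_force: 39.5
```

arm_command(
  steps=[
    [[0,0,0.8,0,0,0,0],[0,0,0.8,0,0,0,0],[0,0,0.6,0,0,0,0],[0,0,0.44,0,0,0,0],[0,0,0,0,0,0,0],[0,0,0,0,0,0,0],[0,0,0,0.6,0,0,0],[0,0,0,0.5,0,0,0]],
  ],
)

```text
time_s: 40.02
eef_pos: [602.1, 40.4, 135.5]
ee_rot: [-0.0, 1.0, 0.001, -0.0]
force: [0.3, 0.1, -1.3]
grip_width: 0.265
grip_force: 39.5
```

arm_command(
  steps=[
    [[0,0,0,0.3,0,0,0],[0,0,0,0.1,0,0,0],[0,0,0,0.06,0,0,0],[0,0,0,0.02,0,0,0],[0,0,0,0.02,0,0,0],[0,0,0,0,0,0,0]],
  ],
)

```text
time_s: 40.78
eef_pos: [602.9, 39.0, 112.7]
ee_rot: [0.0, 1.0, 0.0, 0.001]
force: [-1.1, -0.2, 4.5]
grip_width: 0.267
grip_force: 40.2
```

Release and go to green (505.1, 345.1).

arm_command(
  steps=[
    [[0.55,0,0,0,0,0,0],[0.55,0,0,0,0,0,0],[0.55,0,0,0,0,0,0],[0.55,0,0,-0.4,0,0,0],[0.55,0,0,-0.8,0,0,0],[0.55,0,-0.8,-0.8,0,0,0],[0.55,-0.5,-0.8,0,0,0,0],[0.55,-0.5,-0.8,0,0,0,0]],
  ],
)

```text
time_s: 41.78
eef_pos: [551.5, 160.2, 211.5]
ee_rot: [-0.0, 1.0, 0.0, 0.0]
force: [-0.3, 1.2, 0.4]
grip_width: 0.555
grip_force: 0.0
```

arm_command(
  steps=[
    [[0.55,-0.5,-0.8,0,0,0,0],[0.55,-0.4,-0.9,0,0,0,0],[0.55,0,-1,0,0,0,0],[0.55,0,-0.9,0,0,0,0],[0.55,0,0,0,0,0,0],[0.55,0,0,0,0,0,0],[0.55,0,0,0,0,0,0]],
  ],
)

```text
time_s: 42.65
eef_pos: [507.5, 338.1, 211.4]
ee_rot: [0.0, 1.0, -0.001, 0.0]
force: [-0.3, 0.1, -0.5]
grip_width: 0.552
grip_force: 0.0
```

arm_command(
  steps=[
    [[0.55,-0.05,-0.14,0.4,0,0,0],[0.55,0,0,0.7,0,0,0],[0.55,0,0,0.6,0,0,0],[0.55,0,0,0.3,0,0,0],[0.55,0,0,0,0,0,0],[0,0,0,0,0,0,0],[0,0,0,0,0,0,0],[0,0,0,0,0,0,0]],
  ],
)

```text
time_s: 43.65
eef_pos: [505.4, 346.2, 112.8]
ee_rot: [-0.0, 1.0, 0.0, 0.001]
force: [-0.9, -1.8, 6.7]
grip_width: 0.265
grip_force: 39.2
```

arm_command(
  steps=[
    [[0,0,0,0,0,0,0]],
  ],
)

```text
time_s: 43.78
eef_pos: [505.3, 346.2, 112.8]
ee_rot: [-0.0, 1.0, 0.0, 0.001]
force: [-0.4, -2.9, 6.0]
grip_width: 0.267
grip_force: 39.2
```

arm_command(
  steps=[
    [[0,0,0,-0.4,0,0,0],[0,0,0,-0.7,0,0,0],[0,0,0,-0.7,0,0,0],[0,0,0.4,0,0,0,0],[0,0,0.7,0,0,0,0],[0,0.1,0.8,0,0,0,0],[0,0.1,0.8,0,0,0,0],[0,0.1,0.8,0,0,0,0]],
  ],
)

```text
time_s: 44.78
eef_pos: [519.7, 169.9, 201.4]
ee_rot: [-0.0, 1.0, 0.0, 0.0]
force: [0.9, -1.0, -1.6]
grip_width: 0.267
grip_force: 39.4
```

arm_command(
  steps=[
    [[0,0.1,0.8,0,0,0,0],[0,0,0.8,0,0,0,0],[0,0,0.8,0,0,0,0],[0,0,0.7,0,0,0,0],[0,0.2,0.42,0,0,0,0],[0,0.3,0,0,0,0,0],[0,0.2,0,0,0,0,0],[0,0,0,0,0,0,0]],
  ],
)

```text
time_s: 45.78
eef_pos: [560.2, -4.4, 201.0]
ee_rot: [-0.0, 1.0, 0.001, -0.0]
force: [-0.4, 0.4, -1.7]
grip_width: 0.269
grip_force: 39.5
```

arm_command(
  steps=[
    [[0,0,0,0.7,0,0,0],[0,0,0,0.6,0,0,0],[0,0,0,0.3,0,0,0],[0,0,0,0.1,0,0,0],[0,0,0,0.06,0,0,0],[0,0,0,0.02,0,0,0],[0,0,0,0.02,0,0,0],[0,0,0,0,0,0,0]],
  ],
)

```text
time_s: 46.78
eef_pos: [560.5, -5.1, 112.8]
ee_rot: [0.0, 1.0, 0.0, 0.001]
force: [-2.4, 0.1, 5.9]
grip_width: 0.267
grip_force: 40.5
```

Release, rise and go back to the first viewing pose to check.

arm_command(
  steps=[
    [[0.55,0,0,0,0,0,0],[0.55,0,0,0,0,0,0],[0.55,0,0,0,0,0,0],[0.55,0,0,-0.4,0,0,0],[0.55,0,0,-0.8,0,0,0],[0.55,0,0,-0.9,0,0,0],[0.55,0,0,-0.9,0,0,0],[0.55,0.1,-0.1,-0.7,0,0,0]],
  ],
)

```text
time_s: 47.78
eef_pos: [564.8, -0.0, 298.4]
ee_rot: [0.0, 1.0, -0.0, 0.001]
force: [0.3, -0.4, 0.3]
grip_width: 0.547
grip_force: 0.0
```

arm_command(
  steps=[
    [[0.55,0,0,0,0,0,0],[0.55,0,0,0,0,0,0],[0.55,0,0,0,0,0,0]],
  ],
)

```text
time_s: 48.15
eef_pos: [564.4, 0.1, 295.1]
ee_rot: [-0.0, 1.0, 0.0, -0.001]
force: [0.4, 0.4, -0.5]
grip_width: 0.55
grip_force: 0.0
```

Run:
```python
from h import *
s,im=snap('f1');C=cam('wrist',s);print(s['eef_pos'],s['time_s'])
for n,p,t in(('amber',(607.5,-50.8,126),5),('green',(559.9,-4.8,126),25),('cobalt',(602.9,38.5,126),22)):
    d=disc(im,proj(C,p),t);print(n,round(d[1],1),onz(C,d[0],126).round(1))
a=capture('scene');save('f',np.hstack([cv2.resize(im,(400,300)),cv2.resize(a[130:330,30:380],(400,300))]))
```

```text
[5.64438363e+02 7.82860273e-02 2.95087989e+02] 48.15
amber 12.9 [607.3 -50.9 126. ]
green 11.7 [559.7  -6.  126. ]
cobalt 12.5 [601.9  37.4 126. ]
```

View pics/f.png

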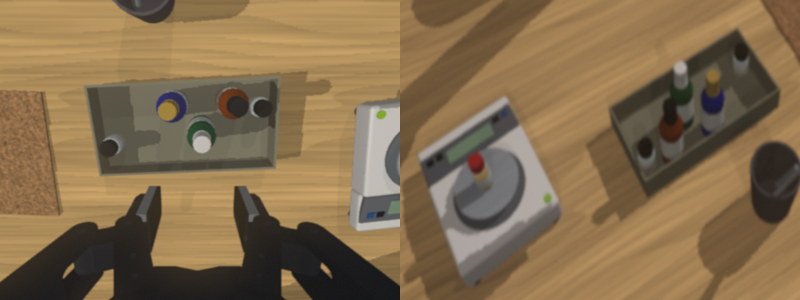

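The bottles are within about 2 mm of where they started, the vial stands on the pan, and the bystanders have not moved.

```bash
python3 -c "
from rig import *
print(finish_job())"
```

```text
the job is handed in; nothing more can be done
None
```

I handed the job in at about 48 s: the vial stands upright at the middle of the pan, and the last look put all three bottles upright in the tray within about 2 mm of where they started; the hand-in returned no verdict.

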